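# Bridge blank and the heavier test weight

### The job

For a bending test, lay the black bridge blank level and centred across the two steel rods of the test stand, along the stand, and let go of it. Then lift each of the two look-alike steel weights clear of its pocket, one at a time while the other stands in the tray, to feel which is heavier, setting back upright in a pocket what you do not keep. Finish the program still holding the heavier weight upright and still in the gripper over the middle of the blank, about 8 cm above it and touching nothing else, with the lighter one standing in the tray and the other things on the bench left alone.

Things in the scene. Friction and masses are not known exactly. Their poses are not given: they have to be found in the camera images.
- blank: black ebony bar, 28 (x) x 190 (y) x 10 (z) mm, about 0.08 kg, lying flat and loose on the bench between stand and tray; origin at the centre of its underside, y along its length
- test_stand: fixed bending-test stand: plywood foot 90 (x) x 200 (y) x 12 mm with two wooden uprights 56 mm wide in x and 24 mm thick in y, at y = +65 and -65 mm, each with a 10 mm steel rod along x on top; the rods' tops are 55 mm above the bench and bear the blank; clear space between the uprights; origin at the centre of the underside; stands on one side of the bench, the tray on the other
- stand_mid (a point): point midway between the two rods at the level of their tops (55 mm above the bench); axes as the stand's: y from rod to rod
- tray: fixed pale wooden block, 80 (x) x 190 (y) x 14 mm, with two round pockets 53 mm across and 8 mm deep, centred at y = +55 and y = -55 mm; pocket floors are 6 mm above the bench; origin at the centre of its underside
- weight_a: one of two turned steel weights that look exactly alike: upright plain cylinder 44 mm across and 52 mm tall, with a 20 mm wide knob on top up to 66 mm; stands upright in a pocket of the tray at the start; rigid; one of the two is more than 2 N heavier than the other (they weigh between 2 and 7 N), and neither the name nor the place tells which; origin at the centre of its underside, z up
- weight_b: one of two turned steel weights that look exactly alike: upright plain cylinder 44 mm across and 52 mm tall, with a 20 mm wide knob on top up to 66 mm; stands upright in a pocket of the tray at the start; rigid; one of the two is more than 2 N heavier than the other (they weigh between 2 and 7 N), and neither the name nor the place tells which; origin at the centre of its underside, z up
- glue_bottle: standing glue bottle with a pointed cap, 58 mm across, 164 mm tall, behind the work; bystander; origin at the centre of its underside
- offcut: reddish-brown wooden off-cut, 30x75x22 mm, lying behind the work; bystander; origin at the centre of its underside
There are look-alikes about, which are no part of the job. What is shaped like the weight_b but blue or yellow is not meant.

How it is judged:
By the outcome, as a careful person would: the job done as asked, in the order asked, and still so for the second after the job is handed in, while the arm keeps its last pose, push and grip.
It also fails if it takes over 72 s, if anything falls off the work surface, if the arm or the gripper's body presses on something with over 40 N, if the wrist force passes 120 N, or if a joint passes its speed limit or range.

### The arm

A 7-joint arm with a two-finger parallel gripper is mounted at the origin on a cart in front of the work surface, level with it; the furniture and walls round the work are solid. World frame = base frame: x ahead of the robot, y to its left, z up, the work surface at z = 0. Lengths are in mm, angles in rad, forces in N, time in s.
With the tool pointing down it reaches from about 425 to 875 mm from the base axis. Payload 8.4 kg.
Tool frame: the origin (TCP) lies between the finger pads; the fingertips stand 22 mm ahead of it and the grasp point (between the pads) lies 3 mm ahead of it; z points along the fingers, y is the direction in which the jaws open and shut (so a half turn about z gives the same grasp; the last joint's range is limited). The gripper opens to 85 mm and grips with 20 to 120 N. Pads are 22 mm wide; open, the fingers measure 114 mm over their backs; the gripper's body (76 mm by 85 mm) begins 54 mm behind the grasp point. The pads swing forward as they close: fully open they stand 13 mm farther back than shut.
Start: joints at [-1.356, 0.333, 0.04, 1.465, -0.013, 1.343, -0.059], TCP at [200.64, 618.23, 253.308] pointing down, gripper open.
Joint ranges: [-2.58, 2.58], [-0.38, 2.09], [-1.3, 1.39], [0.25, 2.4], [-1.5, 4.64], [0.08, 2.09], [-2.65, 2.65]. Speed limits (rad/s): [2.22, 2.22, 2.79, 2.79, 3.14, 3.14, 3.14].

### API

Orientations are given as a unit quaternion [x, y, z, w].
In Python, from bench import ctrl gives the robot as it stands.
- The arm moves only by the tool move_arm, never from a script. Its argument "rows" is text: rows parted by semicolons, each of 7 numbers parted by spaces: the opening, from 0 (shut) to 1 (fully open), then the shift along the tool's x, y, z in m, then the turn, a rotation vector about the tool's x, y, z in rad. A call has 1 to 10 rows; each row is the pose to reach, as a shift and turn from the pose commanded when the call began, along the tool's axes at that moment; what a row does not reach only later rows make up. A row lasts 1/10 s, in which the tool goes at most 50 mm and 8.59 degrees, less where a joint would pass 70% of its speed; a pose out of reach is approached as far as the arm can. A call with a gripper value outside its range is refused whole. The fingers move at their own pace and stop on an object; the grip force is fixed at half the most. Time passes only in rows, so rows that repeat a pose let the fingers close. It gives the time, the measured TCP pose, the force and the opening at its end, in the units of the state.
- ctrl.state(): the state, without advancing time (a new reading comes with each control period).
- ctrl.get_image(name): name is "scene" or "top" or "wrist"; returns a dict with "frame" (400x640x3 uint8, red, green, blue), "intrinsics" (3x3 intrinsics, pixels), "rvec" (rotation vector, rad) and "tvec" (3), from world to camera coordinates, as OpenCV has them. Camera axes: x right, y down, z forward; pixel columns grow to the right and rows downward; lengths in mm; the calibration is good to about 2 mm. A picture is of the moment at which its call begins. There is no depth.
- ctrl.hand_in(): hands the job in, once; it reports no verdict.
The state is a dict: "t": time; "joints": joint angles; "joint_vel": joint speeds; "joint_efforts": joint torques, N m; "tcp_pos": TCP position; "tcp_rot": TCP orientation; "contact_force": force on the tool from outside, world axes, zero at the start; "moment": the same for the moment, N m; "opening": finger opening in mm.
Only numpy, scipy, OpenCV 4.12 (cv2) and the standard library are available. Lean on these libraries where they do the work, as an engineer would, in place of code of your own. Each camera call takes 0.05 s, during which the arm holds its last target. There are 200 camera calls.

## Working session

There is one attempt and no reset: what is moved stays moved. The work goes in short steps, Python scripts to look and compute and a tool call to move; the robot and the scene stay as the last step left them, time stands still between calls to the robot, and variables do not carry over. Pictures are saved under pics/ and viewed, about 8 in all and at most 12, crops included, and the job is handed in when it is done.

Besides the shell and the picture viewer there is one more tool, called after ">>>" as name(argument=value, ...) on one line, values as JSON. move_arm: Moves the arm, as the interface text tells. Its arguments: {"type":"object","properties":{"rows":{"type":"string"}},"required":["rows"]}

```bash
mkdir -p pics; ls; cat > h.py <<'E'
import numpy as np, cv2
from bench import ctrl
from scipy.spatial.transform import Rotation as R
def cam(n):
    d=ctrl.get_image(n); return d
def save(d,f,crop=None,s=1):
    im=d["frame"][:,:,::-1]
    if crop: im=im[crop[1]:crop[3],crop[0]:crop[2]]
    cv2.imwrite("pics/"+f,cv2.resize(im,None,fx=s,fy=s))
def ray(d,uv,z):
    uv=np.atleast_2d(np.float64(uv)); K=np.array(d["intrinsics"]); M=cv2.Rodrigues(np.float64(d["rvec"]))[0]; t=np.float64(d["tvec"]).ravel()
    c=-M.T@t; r=(np.c_[uv,np.ones(len(uv))]@np.linalg.inv(K).T)@M
    return c+r*((z-c[2])/r[:,2])[:,None]
def proj(d,p):
    return cv2.projectPoints(np.float64(np.atleast_2d(p)),np.float64(d["rvec"]),np.float64(d["tvec"]),np.float64(d["intrinsics"]),None)[0][:,0]
def shift(goal,yaw=None):
    s=ctrl.state(); q=R.from_quat(s["tcp_rot"]); print("tool shift m",np.round(q.inv().apply(np.array(goal)-s["tcp_pos"])/1000,4))
E
python3 - <<'E'
from h import *
s=ctrl.state(); print(s); print(R.from_quat(s["tcp_rot"]).as_matrix().round(3))
a=[cam(n) for n in("scene","top")]
for n,d in zip(("scene","top"),a):
    print(n,np.array(d["intrinsics"])[0],d["rvec"],d["tvec"]); save(d,n+"0.png",s=1.25)
E
```

```text
pics
{'t': 0.0, 'joints': array([-1.35624165,  0.33390646,  0.03987749,  1.46633612, -0.01340516,
        1.34327289, -0.05847045]), 'joint_vel': array([-0.00053424, -0.00073864, -0.00116124, -0.00129066,  0.00018506,
       -0.00149762, -0.00209634]), 'joint_efforts': array([-2.41116195e-04, -6.58538675e+01,  1.36503574e+00, -4.05584264e+01,
        1.65876659e-02,  1.22469873e-02,  1.68328404e-05]), 'tcp_pos': array([200.501962  , 617.83960969, 252.39241069]), 'tcp_rot': array([ 1.56231233e-01,  9.87720161e-01, -8.24924761e-04, -7.56237733e-05]), 'contact_force': array([-0.26297487,  0.10009495,  0.37208289]), 'moment': array([ 0.03367474, -0.02556364,  0.02189238]), 'opening': 85.36176233591965}
[[-0.951  0.309 -0.   ]
 [ 0.309  0.951 -0.002]
 [-0.    -0.002 -1.   ]]
scene [374.94202411   0.         326.37088741] [ 2.19144487 -0.67596444  0.33823096] [-502.88905317  283.7150758   658.51926728]
top [490.89796263   0.         308.84436101] [ 2.09899291 -2.1435335   0.17035532] [  30.00736198  627.2611591  1365.97572902]
```

View pics/scene0.png

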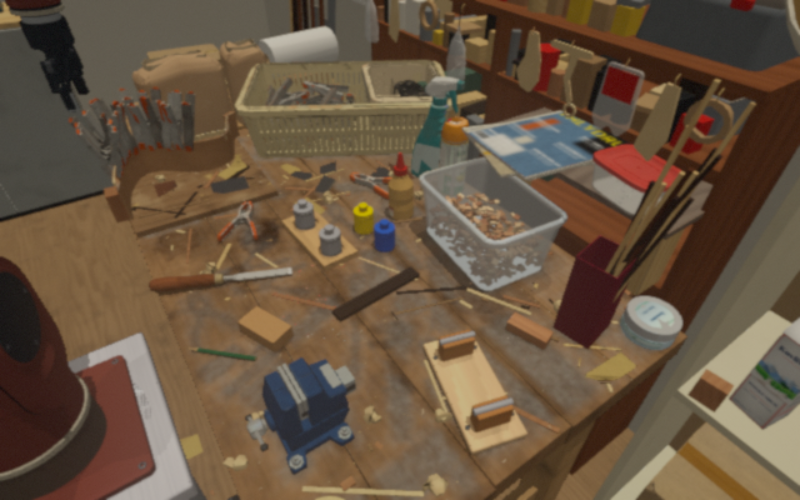

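View pics/top0.png

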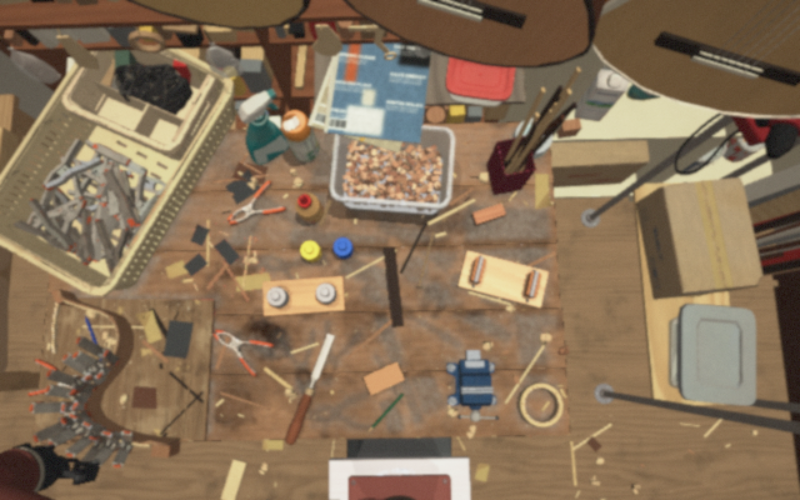

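Scene: the black blank is at about (394,287) in the top view (1.25x), with the tray and grey weights at (277,297) and (326,293). The stand's rods are at (479,270) and (534,284). Blue and yellow look-alikes stand behind the tray and the vise is in front. Next I'll measure by masks.

```bash
python3 - <<'E'
from h import *
d=cam("top"); im=d["frame"]; hsv=cv2.cvtColor(im,cv2.COLOR_RGB2HSV)
def blob(mask,x0,y0,x1,y1,z,name,all=False):
    m=np.zeros_like(mask); m[y0:y1,x0:x1]=mask[y0:y1,x0:x1]
    cs,_=cv2.findContours(m,cv2.RETR_EXTERNAL,cv2.CHAIN_APPROX_NONE)
    for c in sorted(cs,key=cv2.contourArea)[::-1][:3 if all else 1]:
        p=ray(d,c[:,0],z)[:,:2].astype(np.float32); r=cv2.minAreaRect(p)
        b=cv2.boxPoints(r); e=[b[1]-b[0],b[2]-b[1]]; e=max(e,key=np.linalg.norm)
        print(name,"area",cv2.contourArea(c),"c",np.round(r[0],1),"size",np.round(r[1],1),"long axis deg",round(np.degrees(np.arctan2(e[1],e[0])),1),"px",c[:,0].mean(0).round(1))
V=hsv[...,2].astype(int);S=hsv[...,1];H=hsv[...,0]
print("blank hsv",hsv[230,315],"bench",hsv[230,300],"tray",hsv[245,241],hsv[236,240],"foot",hsv[222,405],"knob",hsv[237,221],"rod",hsv[216,383])
blob(((V<60)*255).astype(np.uint8),303,190,330,268,10,"blank")
pale=((V>150)*255).astype(np.uint8)
blob(pale,200,215,285,260,14,"tray")
blob(pale,355,190,450,255,12,"foot")
gr=((S<60)&(V>90)).astype(np.uint8)*255
blob(gr,205,218,280,255,60,"weights",True)
blob(gr,370,195,440,245,55,"rods",True)
bl=((H>105)&(H<130)&(S>150)).astype(np.uint8)*255
blob(bl,255,180,290,210,60,"blue"); 
ye=((H>22)&(H<35)&(S>180)).astype(np.uint8)*255
blob(ye,230,185,265,215,60,"yellow")
s=cv2.resize(im[160:290,190:460,::-1],None,fx=2.9,fy=2.9,interpolation=cv2.INTER_CUBIC);cv2.imwrite("pics/topc.png",s)
E
```

```text
blank hsv [ 9 84 64] bench [ 14  79 136] tray [ 17 114 229] [ 18 109 236] foot [ 21  84 240] knob [ 18  20 217] rod [ 14  32 197]
blank area 0.0 c [595.6   5.9] size [0. 0.] long axis deg 0.0 px [313. 211.]
tray area 2559.5 c [531.5 217.8] size [250.4 112.4] long axis deg 88.7 px [244.2 232.3]
foot area 3058.0 c [ 547.8 -256.2] size [277.7 170.4] long axis deg 89.5 px [403.3 225.6]
weights area 182.0 c [517.5 268.5] size [43.4 43. ] long axis deg 0.5 px [221.5 237.1]
weights area 179.5 c [523.7 156.9] size [43.2 42.9] long axis deg 88.8 px [260.2 234.2]
rods area 35.0 c [ 535.4 -318.2] size [ 7.4 59.7] long axis deg -16.3 px [426.8 227. ]
rods area 32.5 c [ 572.3 -194.2] size [ 7.5 59.3] long axis deg -17.1 px [382.6 215.2]
rods area 18.5 c [ 606.9 -321.5] size [12.8 30.1] long axis deg -64.8 px [426.7 202.7]
blue area 136.5 c [627.4 116.9] size [42.2 36.1] long axis deg 25.8 px [274.3 198.2]
```

View pics/topc.png

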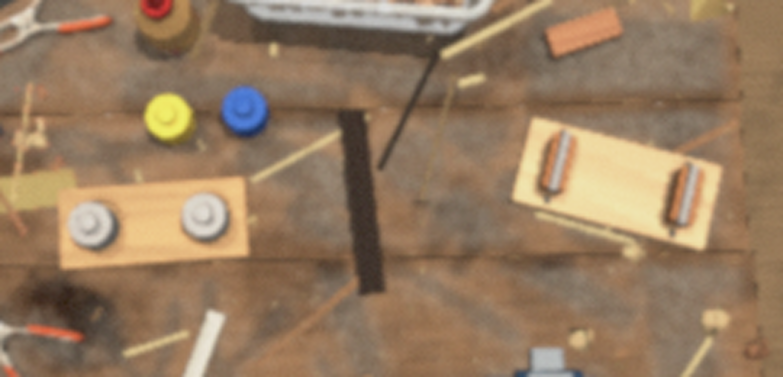

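The crop shows the blank from (353,111) to (371,293), the two rods at (558,162) and (685,195), and the weights at (92,225) and (205,216).

```bash
python3 - <<'E'
from h import *
d=cam("top"); im=d["frame"]; V=cv2.cvtColor(im,cv2.COLOR_RGB2HSV)[...,2]
m=np.zeros_like(V); m[193:268,303:330]=(V[193:268,303:330]<88)*255
m=cv2.morphologyEx(m,cv2.MORPH_OPEN,np.ones((4,4)))
c=max(cv2.findContours(m,0,cv2.CHAIN_APPROX_NONE)[0],key=cv2.contourArea)
r=cv2.minAreaRect(ray(d,c[:,0],10)[:,:2].astype(np.float32)); print(r)
s=ctrl.state(); q=R.from_quat(s["tcp_rot"]); M=q.as_matrix(); print("tool y angle",np.degrees(np.arctan2(M[1,1],M[0,1])), "x ang",np.degrees(np.arctan2(M[1,0],M[0,0])))
shift([r[0][0],r[0][1],200])
E
```

```text
((540.0327758789062, 0.9583892822265625), (187.4564666748047, 26.20305824279785), 6.234152317047119)
tool y angle 72.01863464794545 x ang 162.0186370887202
tool shift m [-0.5134 -0.4821  0.0533]
```

>>> move_arm(rows="1 -0.5134 -0.4821 0.053 0 0 -0.422;1 -0.5134 -0.4821 0.053 0 0 -0.422;1 -0.5134 -0.4821 0.053 0 0 -0.422;1 -0.5134 -0.4821 0.053 0 0 -0.422;1 -0.5134 -0.4821 0.053 0 0 -0.422;1 -0.5134 -0.4821 0.053 0 0 -0.422;1 -0.5134 -0.4821 0.053 0 0 -0.422;1 -0.5134 -0.4821 0.053 0 0 -0.422;1 -0.5134 -0.4821 0.053 0 0 -0.422;1 -0.5134 -0.4821 0.053 0 0 -0.422")

```text
t: 1.2
tcp_pos: [441.5, 179.5, 215.9]
tcp_rot: [-0.054, 0.999, 0.0, 0.0]
contact_force: [2.0, 0.5, -1.0]
opening: 85.5
```

```bash
cat >> h.py <<'E'
def yaw():
    M=R.from_quat(ctrl.state()["tcp_rot"]).as_matrix(); return np.degrees(np.arctan2(M[1,1],M[0,1]))
def go(goal,yw=None):
    s=ctrl.state(); q=R.from_quat(s["tcp_rot"]); M=q.as_matrix()
    yw=yaw() if yw is None else yw
    a=np.radians(yw); y=np.array([np.cos(a),np.sin(a),0]); z=np.array([0,0,-1.]); G=np.c_[np.cross(y,z),y,z]
    print("t",round(s["t"],2),"pos",np.round(s["tcp_pos"],1),"yaw",round(yaw(),2),"F",np.round(s["contact_force"],2),"open",round(s["opening"],1),"j",np.round(s["joints"],2))
    print("shift",np.round(q.inv().apply(np.array(goal)-s["tcp_pos"])/1000,4),"turn",np.round((q.inv()*R.from_matrix(G)).as_rotvec(),4))
E
python3 -c "
from h import *
go([540,1,200],96.2)"
```

```text
t 1.2 pos [441.5 179.5 215.9] yaw 96.2 F [ 2.01  0.54 -1.  ] open 85.5 j [-0.82 -0.01  0.35  1.94  0.    1.21  1.2 ]
shift [-0.0786 -0.1881  0.0158] turn [0.0005 0.0004 0.0001]
```

>>> move_arm(rows="1 -0.0786 -0.1881 0.016 0 0 0;1 -0.0786 -0.1881 0.016 0 0 0;1 -0.0786 -0.1881 0.016 0 0 0;1 -0.0786 -0.1881 0.016 0 0 0;1 -0.0786 -0.1881 0.016 0 0 0;1 -0.0786 -0.1881 0.016 0 0 0;1 -0.0786 -0.1881 0.016 0 0 0;1 -0.0786 -0.1881 0.016 0 0 0")

```text
t: 2.0
tcp_pos: [539.0, 4.6, 199.8]
tcp_rot: [-0.055, 0.998, 0.0, -0.0]
contact_force: [-0.6, 0.9, 0.1]
opening: 85.3
```

```bash
python3 - <<'E'
from h import *
go([540,1,25],96.2)
d=cam("wrist"); save(d,"w1.png"); print(proj(d,[[540,1,10],[535.4,-318.2,55],[572.3,-194.2,55]]), d["tvec"],d["rvec"])
E
```

```text
t 2.0 pos [539.    4.6 199.8] yaw 96.34 F [-0.65  0.9   0.13] open 85.3 j [-0.59  0.15  0.55  1.83 -0.09  1.18  1.67]
shift [-0.0006 -0.0038  0.1748] turn [ 0.0007 -0.0002  0.0024]
[[318.36746829 179.72081988]
 [-28.72069562 147.95337636]
 [112.25999314 200.64429166]] [  54.6810955  -538.22916838  183.71563833] [-1.96775944 -2.1950535  -0.29581766]
```

View pics/w1.png

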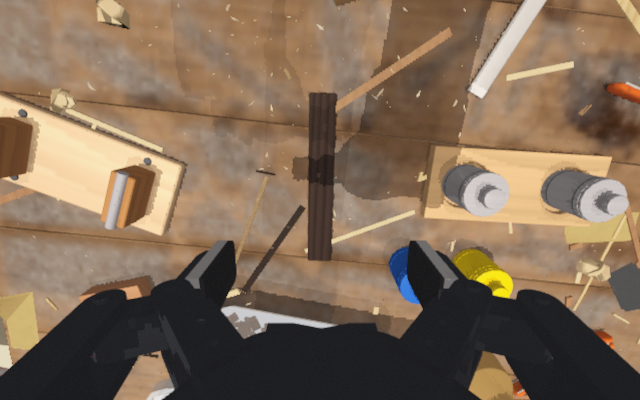

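The wrist view shows the blank as a dark bar from (322,93) to (319,260). The near rod runs from (118,172) to (111,228), and the tray weights are on the right.

```bash
python3 - <<'E'
from h import *
d=cam("wrist"); im=d["frame"]; V=cv2.cvtColor(im,cv2.COLOR_RGB2HSV)[...,2]
print(V[120,312:334],V[120,300])
m=np.zeros_like(V); m[85:268,302:342]=(V[85:268,302:342]<72)*255
m=cv2.morphologyEx(m,cv2.MORPH_OPEN,np.ones((18,18)))
c=max(cv2.findContours(m,0,cv2.CHAIN_APPROX_NONE)[0],key=cv2.contourArea)
r=cv2.minAreaRect(ray(d,c[:,0],10)[:,:2].astype(np.float32)); print(r)
print(ray(d,[[309,93],[335,93],[332,260],[308,260]],10)); print("rod",ray(d,[[118,172],[111,228]],55))
print("weight top disc", ray(d,[[490,190],[602,197]],72))
go([540,1,25],96.2)
E
```

```text
[59 59 63 69 70 68 59 58 58 64 68 66 65 61 57 55 56 64 66 66 64 62] 117Traceback (most recent call last):
  File "<stdin>", line 6, in <module>
ValueError: max() iterable argument is empty
```

```bash
python3 - <<'E'
from h import *
d=cam("wrist"); im=d["frame"]; V=cv2.cvtColor(im,cv2.COLOR_RGB2HSV)[...,2]
m=np.zeros_like(V); m[85:268,302:342]=(V[85:268,302:342]<80)*255
m=cv2.morphologyEx(m,cv2.MORPH_CLOSE,np.ones((3,3)));m=cv2.morphologyEx(m,cv2.MORPH_OPEN,np.ones((12,12)))
c=max(cv2.findContours(m,0,cv2.CHAIN_APPROX_NONE)[0],key=cv2.contourArea)
r=cv2.minAreaRect(ray(d,c[:,0],10)[:,:2].astype(np.float32)); print(r)
print(ray(d,[[309,93],[335,93],[332,260],[308,260]],10)); print("rod",ray(d,[[118,172],[111,228]],55))
print("weight top disc", ray(d,[[490,190],[602,197]],72))
go([540,1,25],96.2)
E
```

```text
((544.001708984375, 5.441158294677734), (187.23460388183594, 27.319313049316406), 5.514020919799805)
[[451.53737453 -18.35827921  10.        ]
 [448.6614651    7.96673023  10.        ]
 [635.61573554  27.21005493  10.        ]
 [638.72884319  -1.23000579  10.        ]]
rod [[ 543.55766162 -186.95906994   55.        ]
 [ 601.16043342 -198.19650111   55.        ]]
weight top disc [[519.55175865 152.68546848  72.        ]
 [514.96642444 254.08501978  72.        ]]
t 2.15 pos [539.2   4.1 199.9] yaw 96.31 F [-0.04  0.5   0.34] open 85.5 j [-0.59  0.15  0.55  1.83 -0.09  1.18  1.67]
shift [-0.0004 -0.0032  0.1749] turn [0.0004 0.0002 0.0019]
```

>>> move_arm(rows="0.6 0.0028 -0.0011 0.05 0 0 0.006;0.6 0.0028 -0.0011 0.1 0 0 0.006;0.6 0.0028 -0.0011 0.13 0 0 0.006;0.6 0.0028 -0.0011 0.15 0 0 0.006;0.6 0.0028 -0.0011 0.16 0 0 0.006;0.6 0.0028 -0.0011 0.17 0 0 0.006;0.6 0.0028 -0.0011 0.175 0 0 0.006;0.6 0.0028 -0.0011 0.175 0 0 0.006;0.6 0.0028 -0.0011 0.175 0 0 0.006")

```text
t: 3.05
tcp_pos: [537.3, 1.6, 25.5]
tcp_rot: [-0.051, 0.999, 0.0, 0.001]
contact_force: [-0.1, 0.2, 1.2]
opening: 51.2
```

```bash
python3 - <<'E'
from h import *
go([542,3,24],96)
d=cam("wrist"); save(d,"w2.png")
E
```

```text
t 3.05 pos [537.3   1.6  25.5] yaw 95.86 F [-0.15  0.15  1.21] open 51.2 j [-0.52  0.38  0.5   1.99 -0.24  0.83  1.79]
shift [-0.0048  0.0009  0.0015] turn [ 0.0002  0.0011 -0.0025]
```

View pics/w2.png

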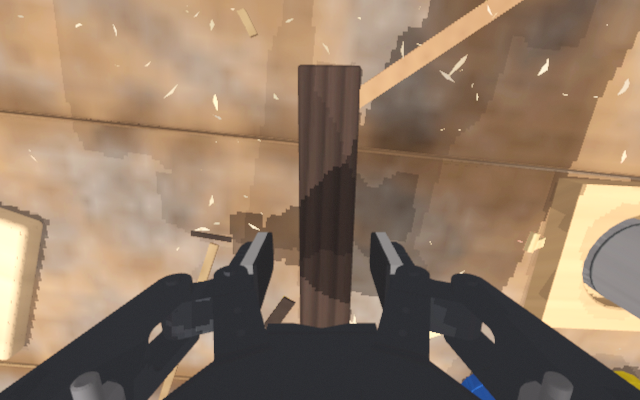

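The jaws straddle the bar: pads at u≈257 and 385, bar at u≈300–355. I'll shift 5 mm along it and close.

>>> move_arm(rows="0.6 -0.005 0 0.001 0 0 0;0.6 -0.005 0 0.0015 0 0 0;0 -0.005 0 0.0015 0 0 0;0 -0.005 0 0.0015 0 0 0;0 -0.005 0 0.0015 0 0 0;0 -0.005 0 0.0015 0 0 0;0 -0.005 0 0.0015 0 0 0;0 -0.005 0 0.0015 0 0 0")

```text
t: 3.9
tcp_pos: [541.9, 2.0, 23.7]
tcp_rot: [-0.051, 0.999, 0.0, 0.0]
contact_force: [-1.0, -0.1, 5.0]
opening: 26.0
```

>>> move_arm(rows="0 0 0 -0.01 0 0 0;0 0 0 -0.03 0 0 0;0 0 0 -0.07 0 0 0;0 0 0 -0.11 0 0 0;0 0 0 -0.13 0 0 0;0 0 0 -0.13 0 0 0;0 0 0 -0.13 0 0 0")

```text
t: 4.6
tcp_pos: [541.6, 2.1, 153.4]
tcp_rot: [-0.051, 0.999, 0.0, 0.0]
contact_force: [0.3, 0.2, -1.6]
opening: 26.5
```

```bash
python3 - <<'E'
from h import *
go([554,-255.7,155],-16.6)
d=cam("wrist"); save(d,"w3.png")
im=cam("scene"); save(im,"s3.png",(200,100,500,350),2.0)
E
```

```text
t 4.6 pos [541.6   2.1 153.4] yaw 95.86 F [ 0.32  0.15 -1.64] open 26.5 j [-0.58  0.21  0.56  1.88 -0.12  1.09  1.7 ]
shift [ 0.014  -0.2577 -0.0016] turn [ 6.0000e-04 -0.0000e+00  1.9628e+00]
```

View pics/w3.png

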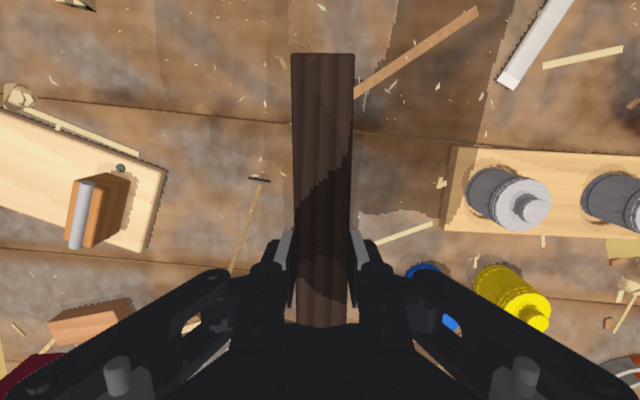

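The bar is held level, with its near end at v≈52, u 291–354. I'll compute its centre relative to the TCP.

```bash
python3 - <<'E'
from h import *
d=cam("wrist"); z=139.5
p=ray(d,[[291,52],[354,52],[296,220],[350,220]],z); print(p)
m=(p[0]+p[1])/2; n=(p[2]+p[3])/2; v=n-m; v/=np.linalg.norm(v); print("center",m+95*v,"ang",np.degrees(np.arctan2(v[1],v[0])),"w",np.linalg.norm(p[0]-p[1]))
t=cam("top"); V=cv2.cvtColor(t["frame"],cv2.COLOR_RGB2HSV)[...,2]
print("expect top px",proj(t,[[447,-8,z],[637,12,z]]))
save(t,"t3.png",(270,160,370,290),5)
E
```

```text
[[450.22952835 -20.49808144 139.5       ]
 [447.56713697   5.92896242 139.5       ]
 [524.95547364 -12.57763191 139.5       ]
 [522.28437425  13.77221671 139.5       ]]
center [543.37418687   2.68102981 139.5       ] ang 6.021459331092675 w 26.560816534023925
expect top px [[318.90333202 258.83162934]
 [309.98434658 189.00309664]]
```

View pics/t3.png

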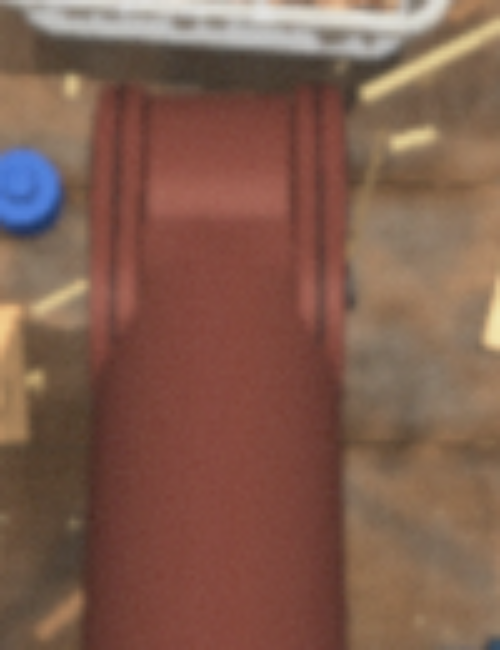

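>>> move_arm(rows="0 0.014 -0.2577 -0.002 0 0 1.963;0 0.014 -0.2577 -0.002 0 0 1.963;0 0.014 -0.2577 -0.002 0 0 1.963;0 0.014 -0.2577 -0.002 0 0 1.963;0 0.014 -0.2577 -0.002 0 0 1.963;0 0.014 -0.2577 -0.002 0 0 1.963;0 0.014 -0.2577 -0.002 0 0 1.963;0 0.014 -0.2577 -0.002 0 0 1.963;0 0.014 -0.2577 -0.002 0 0 1.963;0 0.014 -0.2577 -0.002 0 0 1.963")

```text
t: 5.8
tcp_pos: [553.6, -255.7, 154.3]
tcp_rot: [0.646, 0.763, -0.001, -0.001]
contact_force: [-0.1, 0.3, -0.5]
opening: 26.2
```

```bash
python3 -c "
from h import *
go([554,-256,150],-16.6)"
```

```text
t 5.8 pos [ 553.6 -255.7  154.3] yaw 9.54 F [-0.1   0.31 -0.55] open 26.2 j [-0.36  0.45  0.94  1.72 -0.39  1.17  0.85]
shift [-0.0003  0.0003  0.0043] turn [-1.800e-03  2.000e-04  4.563e-01]
```

>>> move_arm(rows="0 -0.0002 0.0003 0.004 -0.002 0 0.456;0 -0.0002 0.0003 0.004 -0.002 0 0.456;0 -0.0002 0.0003 0.004 -0.002 0 0.456;0 -0.0002 0.0003 0.004 -0.002 0 0.456;0 -0.0002 0.0003 0.004 -0.002 0 0.456;0 -0.0002 0.0003 0.004 -0.002 0 0.456")

```text
t: 6.4
tcp_pos: [554.3, -255.9, 151.0]
tcp_rot: [0.799, 0.602, 0.001, 0.001]
contact_force: [-0.5, -0.2, 0.6]
opening: 26.3
```

```bash
python3 - <<'E'
from h import *
go([554,-256,81],-16.6)
d=cam("wrist"); save(d,"w4.png"); print(proj(d,[[535.4,-318.2,55],[572.3,-194.2,55]]))
E
```

```text
t 6.4 pos [ 554.3 -255.9  151. ] yaw -16.02 F [-0.5  -0.16  0.6 ] open 26.3 j [-0.42  0.5   1.04  1.73 -0.47  1.18  0.46]
shift [-0.0002 -0.0004  0.07  ] turn [ 0.0015 -0.0003  0.0101]
[[318.80544236 278.66419796]
 [319.83815067 120.80643331]]
```

View pics/w4.png

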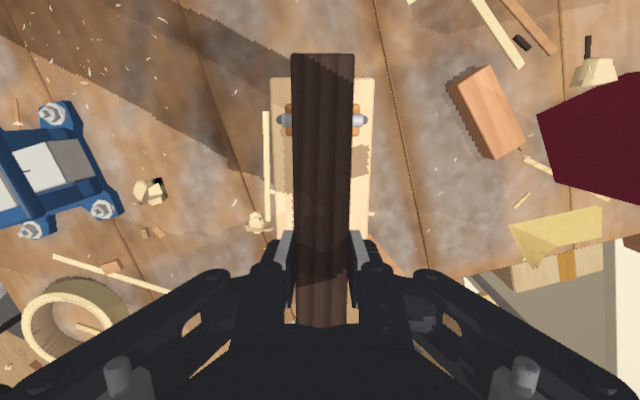

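The bar sits over the stand, with the rod at v≈120 (u 277–367, centre 322), the bar's axis at u≈322 and its end at v=52. Next I'll check the lengthwise centring.

```bash
python3 - <<'E'
from h import *
d=cam("wrist")
e=ray(d,[[322.5,52.5]],137)[0]; r=ray(d,[[322,120]],55)[0]; f=ray(d,[[322,77]],12)[0]
a=np.radians(73.4); u=np.array([np.cos(a),np.sin(a),0]); v=np.array([np.sin(a),-np.cos(a),0])
print(e,r,"along end-rod (30):",(e-r)@u,"lat",(e-r)@v,"end-footedge(-5)",(e-f)@u)
go([554,-256,82],-16.6)
E
```

```text
[ 581.83223797 -166.60755848  137.        ] [ 574.08692331 -194.13247831   55.        ] along end-rod (30): 28.590498336331077 lat -0.44103952406500546 end-footedge(-5) -5.914388305126801
t 6.5 pos [ 554.3 -256.   151.2] yaw -16.1 F [ 0.22 -0.22 -0.74] open 26.1 j [-0.42  0.5   1.04  1.73 -0.47  1.18  0.46]
shift [-0.0002 -0.0004  0.0692] turn [ 0.0018 -0.0006  0.0087]
```

>>> move_arm(rows="0 0.001 0 0.03 0.002 0 0.008;0 0.001 0 0.05 0.002 0 0.008;0 0.001 0 0.06 0.002 0 0.008;0 0.001 0 0.066 0.002 0 0.008;0 0.001 0 0.07 0.002 0 0.008;0 0.001 0 0.07 0.002 0 0.008;0 0.001 0 0.07 0.002 0 0.008")

```text
t: 7.2
tcp_pos: [555.2, -255.3, 82.0]
tcp_rot: [0.802, 0.597, 0.0, 0.0]
contact_force: [-0.1, 0.8, -0.8]
opening: 26.1
```

>>> move_arm(rows="0 0 0 0.0005 0 0 0;0 0 0 0.0015 0 0 0;0 0 0 0.0025 0 0 0;0 0 0 0.0025 0 0 0;0 0 0 0.0025 0 0 0")

```text
t: 7.7
tcp_pos: [554.8, -255.0, 78.8]
tcp_rot: [0.802, 0.597, 0.0, -0.0]
contact_force: [-0.2, 0.4, -0.7]
opening: 25.9
```

>>> move_arm(rows="0 0 0 0.0005 0 0 0;0 0 0 0.001 0 0 0;0 0 0 0.001 0 0 0;0 0 0 0.001 0 0 0")

```text
t: 8.1
tcp_pos: [554.9, -255.0, 78.6]
tcp_rot: [0.802, 0.597, 0.0, -0.0]
contact_force: [-3.5, 2.0, 9.7]
opening: 25.9
```

Contact at about 10 N, so the bar is seated. I'll open partially, then fully, and rise.

>>> move_arm(rows="0.4 0 0 0 0 0 0;0.5 0 0 0 0 0 0;0.6 0 0 0 0 0 0;0.6 0 0 0 0 0 0;0.6 0 0 -0.01 0 0 0;0.6 0 0 -0.03 0 0 0;0.6 0 0 -0.08 0 0 0;0.8 0 0 -0.13 0 0 0;1 0 0 -0.14 0 0 0;1 0 0 -0.14 0 0 0")

```text
t: 9.1
tcp_pos: [555.7, -255.7, 220.2]
tcp_rot: [0.802, 0.597, 0.002, 0.001]
contact_force: [-0.2, -0.2, -1.0]
opening: 85.3
```

```bash
python3 - <<'E'
from h import *
go([523,156,200],None)
d=cam("wrist"); s=cam("scene")
a=d["frame"][:,:,::-1]; b=cv2.resize(s["frame"][230:380,300:440,::-1],None,fx=2.66,fy=2.66)
cv2.imwrite("pics/p5.png",np.hstack([cv2.resize(a[:,140:500],None,fx=1,fy=1),b[:400]]) if b.shape[0]>=400 else np.hstack([a[:b.shape[0],140:500],b]))
E
```

```text
t 9.1 pos [ 555.7 -255.7  220.2] yaw -16.67 F [-0.21 -0.21 -0.98] open 85.3 j [-0.47  0.44  1.09  1.65 -0.41  1.3   0.41]
shift [ 0.385  -0.1495  0.02  ] turn [ 0.0039 -0.0009  0.    ]
```

View pics/p5.png

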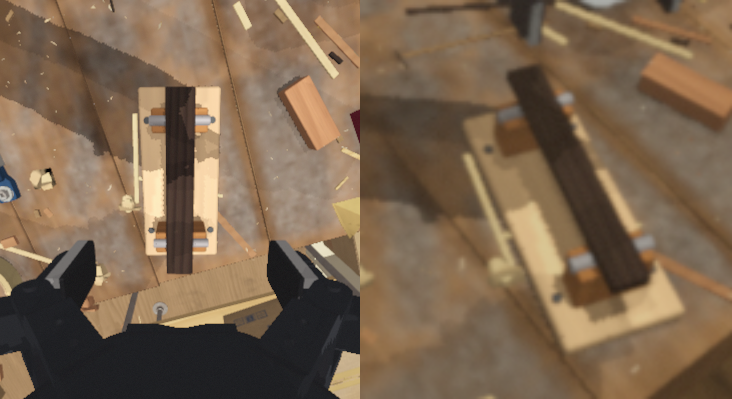

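The blank rests on both rods. Its overhangs are about 33 and 31 px, and it is centred sideways (180 against rod centres 179.5 and 180). Next is the first weight, at about (523.7,157).

```bash
python3 -c "
from h import *
go([523.5,157,150],-16.6)"
```

```text
t 9.2 pos [ 554.6 -254.5  217. ] yaw -16.66 F [-0.64  0.04 -0.3 ] open 85.5 j [-0.46  0.44  1.09  1.65 -0.41  1.3   0.41]
shift [ 0.3853 -0.1476  0.0675] turn [-0.001  -0.0009 -0.001 ]
```

>>> move_arm(rows="0.85 0.386 -0.149 0.02 0.004 -0.001 0;0.85 0.386 -0.149 0.02 0.004 -0.001 0;0.85 0.386 -0.149 0.02 0.004 -0.001 0;0.85 0.386 -0.149 0.02 0.004 -0.001 0;0.85 0.386 -0.149 0.02 0.004 -0.001 0;0.85 0.386 -0.149 0.02 0.004 -0.001 0;0.85 0.386 -0.149 0.02 0.004 -0.001 0;0.85 0.386 -0.149 0.02 0.004 -0.001 0;0.85 0.386 -0.149 0.02 0.004 -0.001 0;0.85 0.386 -0.149 0.02 0.004 -0.001 0")

```text
t: 10.2
tcp_pos: [521.4, 160.5, 196.1]
tcp_rot: [0.801, 0.599, -0.003, -0.001]
contact_force: [1.1, -0.4, -0.3]
opening: 72.8
```

```bash
python3 - <<'E'
from h import *
d=cam("wrist"); save(d,"w6.png"); go([523.5,157,150],-16.6)
g=cv2.cvtColor(d["frame"],cv2.COLOR_RGB2HSV); print(proj(d,[[523.7,156.9,58],[523.7,156.9,72],[517.5,268.5,58],[517.5,268.5,72]]))
E
```

```text
t 10.25 pos [521.9 157.8 196.6] yaw -16.56 F [ 0.05 -1.39  0.06] open 72.6 j [-1.34  0.29  1.14  1.83 -0.28  1.21 -0.4 ]
shift [-0.0002  0.002   0.0466] turn [-0.0052  0.0033  0.0008]
[[324.41522248 194.15245831]
 [324.50429736 198.31429479]
 [279.68036743  72.09400464]
 [277.10705033  69.47941554]]
```

View pics/w6.png

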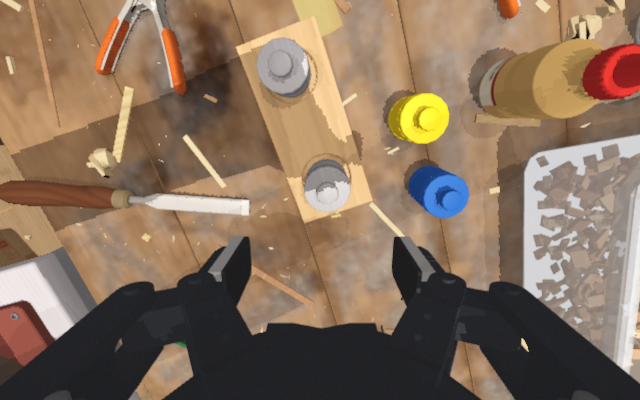

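The wrist view shows the near weight at about (327,190), the far one at (284,67), and the blue and yellow look-alikes clear to the right. The arm was still settling, so I'll re-measure at rest.

```bash
python3 - <<'E'
from h import *
for k in range(3): d=cam("wrist")
hsv=cv2.cvtColor(d["frame"],cv2.COLOR_RGB2HSV); S=hsv[...,1];V=hsv[...,2]
g=((S<45)&(V>75)).astype(np.uint8)*255
for (x0,y0,x1,y1) in((290,150,365,225),(240,25,320,105)):
    m=np.zeros_like(g); m[y0:y1,x0:x1]=g[y0:y1,x0:x1]; m=cv2.morphologyEx(m,cv2.MORPH_OPEN,np.ones((5,5)))
    c=max(cv2.findContours(m,0,2)[0],key=cv2.contourArea); x=cv2.boundingRect(c); (u,v),r=cv2.minEnclosingCircle(c); print(x,u,v,r,ray(d,[[u,v]],58))
print(proj(d,[[523.7,156.9,58],[523.7,156.9,72],[517.5,268.5,58],[517.5,268.5,72]]))
go([523.5,157,150],-16.6)
E
```

```text
(301, 156, 46, 51) 323.7431945800781 181.0951385498047 25.453710556030273 [[528.12410854 163.90586805  58.        ]]
(253, 33, 53, 60) 280.4163818359375 62.766212463378906 31.331575393676758 [[522.66945266 270.53938132  58.        ]]
[[321.3605848  189.48428162]
 [321.30738953 193.38022988]
 [275.35119028  67.2773385 ]
 [272.54295949  64.35513135]]
t 10.4 pos [522.9 155.3 197.6] yaw -16.84 F [-0.54  0.15  0.23] open 72.7 j [-1.34  0.29  1.15  1.83 -0.28  1.21 -0.4 ]
shift [0.0019 0.0003 0.0476] turn [-0.0044  0.0015 -0.0042]
```

>>> move_arm(rows="0.85 0.004 0.0015 0.03 -0.004 0.001 0;0.85 0.004 0.0015 0.07 -0.004 0.001 0;0.85 0.004 0.0015 0.1 -0.004 0.001 0;0.85 0.004 0.0015 0.12 -0.004 0.001 0;0.85 0.004 0.0015 0.135 -0.004 0.001 0;0.85 0.004 0.0015 0.145 -0.004 0.001 0;0.85 0.004 0.0015 0.153 -0.004 0.001 0;0.85 0.004 0.0015 0.155 -0.004 0.001 0;0.85 0.004 0.0015 0.155 -0.004 0.001 0")

```text
t: 11.3
tcp_pos: [525.1, 161.0, 43.3]
tcp_rot: [0.802, 0.597, 0.0, -0.0]
contact_force: [-0.1, -0.5, -0.4]
opening: 72.4
```

```bash
python3 - <<'E'
from h import *
for k in range(2): d=cam("wrist")
save(d,"w7.png"); go([525.5,159,42],-16.6)
E
```

```text
t 11.4 pos [525.3 161.1  43.6] yaw -16.67 F [ 0.48 -0.14  0.78] open 72.8 j [-1.15  0.51  0.96  1.96 -0.51  0.94 -0.23]
shift [-0.002   0.0008  0.0016] turn [ 0.0006 -0.0012 -0.0012]
```

View pics/w7.png

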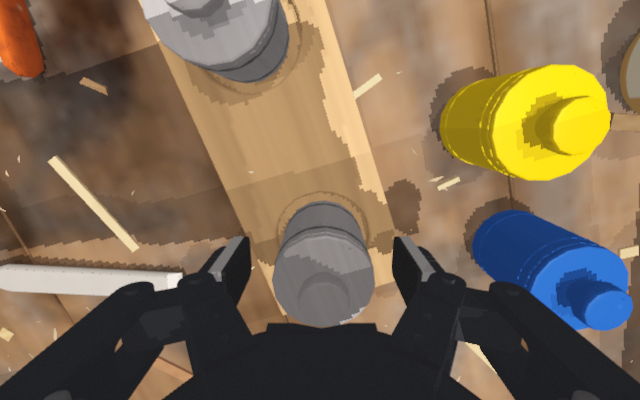

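The weight stands between the open jaws, disc centre about (323,278) and jaw middle at u≈321, with everything else clear.

```bash
python3 - <<'E'
from h import *
d=cam("wrist"); print(ray(d,[[323.5,275],[323.5,279]],58)); p=ctrl.state()["tcp_pos"]; print(proj(d,[[p[0],p[1],58],[p[0],p[1],40]]))
go([525.5,159,42],-16.6)
E
```

```text
[[528.27602116 164.58640005  58.        ]
 [527.74393415 162.80595498  58.        ]]
[[318.81216444 283.76524893]
 [319.06677902 262.64943245]]
t 11.45 pos [525.2 161.2  43.6] yaw -16.66 F [1.08 0.38 0.12] open 72.8 j [-1.15  0.51  0.96  1.96 -0.51  0.94 -0.23]
shift [-0.0021  0.0009  0.0016] turn [ 0.0006 -0.0012 -0.0011]
```

>>> move_arm(rows="0.85 0.0005 0.002 0.0015 0 0 0;0 0.0005 0.002 0.0015 0 0 0;0 0.0005 0.002 0.0015 0 0 0;0 0.0005 0.002 0.0015 0 0 0;0 0.0005 0.002 0.0015 0 0 0;0 0.0005 0.002 0.0015 0 0 0;0 0.0005 0.002 0.0015 0 0 0;0 0.0005 0.002 0.0015 0 0 0")

```text
t: 12.25
tcp_pos: [526.9, 161.0, 41.9]
tcp_rot: [0.802, 0.597, 0.0, -0.0]
contact_force: [-1.7, 0.3, 6.0]
opening: 43.5
```

```bash
python3 - <<'E'
from h import *
go([525.5,159,42],-16.6); s=ctrl.state(); print(s["joint_efforts"].round(2),s["moment"].round(2))
E
```

```text
t 12.25 pos [526.9 161.   41.9] yaw -16.68 F [-1.72  0.27  6.  ] open 43.5 j [-1.15  0.51  0.95  1.96 -0.52  0.94 -0.23]
shift [-0.0023 -0.0008 -0.0001] turn [-0.0004 -0.0008 -0.0014]
[ 2.900e-01 -4.607e+01  1.543e+01 -2.850e+01 -6.000e-02 -8.400e-01
  3.000e-02] [-0.01  0.5  -0.05]
```

>>> move_arm(rows="0 0 0 -0.005 0 0 0;0 0 0 -0.015 0 0 0;0 0 0 -0.03 0 0 0;0 0 0 -0.045 0 0 0;0 0 0 -0.05 0 0 0;0 0 0 -0.05 0 0 0;0 0 0 -0.05 0 0 0;0 0 0 -0.05 0 0 0;0 0 0 -0.05 0 0 0;0 0 0 -0.05 0 0 0")

```text
t: 13.25
tcp_pos: [526.7, 160.7, 91.1]
tcp_rot: [0.802, 0.597, -0.0, -0.0]
contact_force: [-0.5, -0.0, -2.1]
opening: 43.2
```

```bash
cat >> h.py <<'E'
def weigh(n=12):
    f=[]
    for k in range(n): cam("top"); f.append(ctrl.state()["contact_force"])
    f=np.array(f); print("F mean",f.mean(0).round(2),"sd",f.std(0).round(2))
E
python3 -c "
from h import *
weigh(); go([527,161,42],-16.6)"
```

```text
F mean [-0.06  0.06 -2.64] sd [0.53 0.26 0.33]
t 13.85 pos [526.9 160.9  91.5] yaw -16.67 F [ 0.97 -0.14 -2.84] open 43.3 j [-1.21  0.44  1.02  1.93 -0.44  1.02 -0.28]
shift [0.0001 0.0001 0.0495] turn [-0.0001 -0.0005 -0.0013]
```

About 2.6 N, which makes this the lighter one (each weighs 2–7 N with a gap over 2 N). I'll set it back in its pocket.

>>> move_arm(rows="0 0 0 0.02 0 0 0;0 0 0 0.035 0 0 0;0 0 0 0.042 0 0 0;0 0 0 0.046 0 0 0;0 0 0 0.048 0 0 0;0 0 0 0.049 0 0 0;0 0 0 0.0495 0 0 0;0 0 0 0.0498 0 0 0;0 0 0 0.0498 0 0 0;0 0 0 0.0498 0 0 0")

```text
t: 14.85
tcp_pos: [527.1, 161.0, 42.0]
tcp_rot: [0.802, 0.597, 0.0, -0.0]
contact_force: [1.0, 0.0, -2.2]
opening: 43.2
```

```bash
python3 -c "
from h import *
weigh(4); go([527,161,42],-16.6)"
```

```text
F mean [-0.25  0.49 -0.08] sd [0.52 0.49 0.38]
t 15.05 pos [527.1 161.   41.9] yaw -16.67 F [-0.62 -0.29  0.47] open 43.3 j [-1.15  0.51  0.95  1.96 -0.52  0.94 -0.23]
shift [-0.     -0.0001 -0.0001] turn [ 0.0001 -0.0008 -0.0013]
```

>>> move_arm(rows="0.6 0 0 0 0 0 0;0.7 0 0 0 0 0 0;0.85 0 0 0 0 0 0;0.85 0 0 -0.005 0 0 0;0.85 0 0 -0.03 0 0 0;0.85 0 0 -0.08 0 0 0;0.85 0 0 -0.11 0 0 0;0.85 0 0 -0.11 0 0 0")

```text
t: 15.85
tcp_pos: [529.2, 161.1, 156.0]
tcp_rot: [0.802, 0.597, 0.003, 0.0]
contact_force: [0.6, 0.0, -0.7]
opening: 72.6
```

>>> move_arm(rows="0.85 0.05 -0.018 0 0 0 0;0.85 0.09 -0.032 0 0 0 0;0.85 0.1037 -0.0372 0 0 0 0;0.85 0.1037 -0.0372 0 0 0 0;0.85 0.1037 -0.0372 0 0 0 0;0.85 0.1037 -0.0372 0 0 0 0;0.85 0.1037 -0.0372 0.04 0 0 0;0.85 0.1037 -0.0372 0.07 0 0 0;0.85 0.1037 -0.0372 0.07 0 0 0;0.85 0.1037 -0.0372 0.07 0 0 0")

```text
t: 16.85
tcp_pos: [521.5, 269.5, 82.4]
tcp_rot: [0.803, 0.596, -0.0, 0.0]
contact_force: [-0.0, 0.0, 0.3]
opening: 72.3
```

```bash
python3 - <<'E'
from h import *
for k in range(2): d=cam("wrist")
save(d,"w8.png"); go([521,271,42],-16.6)
E
```

```text
t 16.95 pos [522.2 270.5  83.5] yaw -16.74 F [0.   0.77 0.01] open 72.4 j [-1.31  0.52  0.97  1.84 -0.5   1.04 -0.43]
shift [-0.     -0.0013  0.0415] turn [ 0.0014 -0.0021 -0.0024]
```

View pics/w8.png

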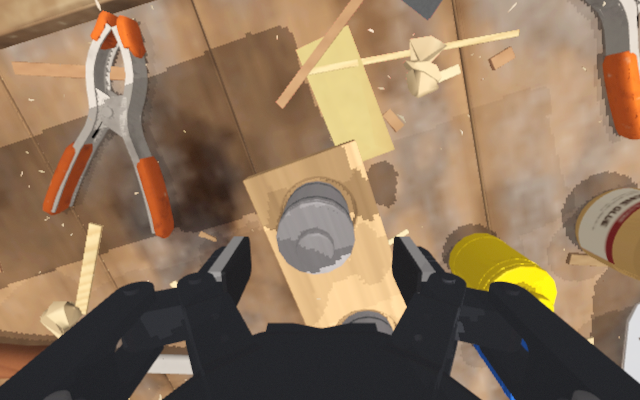

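Weight 2 is between the jaws with its disc centre at about (316,236). That was the 12th view, so from here on I rely on numbers only.

```bash
python3 - <<'E'
from h import *
d=cam("wrist"); p=ctrl.state()["tcp_pos"]; print(ray(d,[[316,236]],58),proj(d,[[p[0],p[1],58]]))
go([521,271,42],-16.6)
E
```

```text
[[521.71214085 275.22482341  58.        ]] [[319.06089318 242.83415048]]
t 17.0 pos [522.1 270.9  83.5] yaw -16.72 F [ 1.14 -0.48  0.46] open 72.6 j [-1.31  0.52  0.97  1.84 -0.5   1.04 -0.43]
shift [-0.0003 -0.0012  0.0415] turn [ 0.0014 -0.0024 -0.002 ]
```

>>> move_arm(rows="0.85 0.002 -0.001 0.02 0.001 -0.002 0;0.85 0.002 -0.001 0.035 0.001 -0.002 0;0.85 0.002 -0.001 0.0415 0.001 -0.002 0;0.85 0.002 -0.001 0.0415 0.001 -0.002 0;0 0.002 -0.001 0.0415 0.001 -0.002 0;0 0.002 -0.001 0.0415 0.001 -0.002 0;0 0.002 -0.001 0.0415 0.001 -0.002 0;0 0.002 -0.001 0.0415 0.001 -0.002 0;0 0.002 -0.001 0.0415 0.001 -0.002 0;0 0.002 -0.001 0.0415 0.001 -0.002 0")

```text
t: 18.0
tcp_pos: [520.7, 273.3, 41.1]
tcp_rot: [0.802, 0.597, -0.001, -0.0]
contact_force: [-3.2, -0.5, 5.3]
opening: 43.3
```

>>> move_arm(rows="0 0 0 0 0 0 0;0 0 0 -0.005 0 0 0;0 0 0 -0.015 0 0 0;0 0 0 -0.03 0 0 0;0 0 0 -0.05 0 0 0;0 0 0 -0.06 0 0 0;0 0 0 -0.06 0 0 0;0 0 0 -0.06 0 0 0;0 0 0 -0.06 0 0 0;0 0 0 -0.06 0 0 0")

```text
t: 19.0
tcp_pos: [520.3, 273.0, 99.5]
tcp_rot: [0.802, 0.597, -0.002, 0.0]
contact_force: [-0.0, 0.6, -4.9]
opening: 43.4
```

```bash
python3 -c "
from h import *
weigh(); go([521,271,220],-16.6)"
```

```text
F mean [-0.02 -0.1  -5.49] sd [0.32 0.66 0.61]
t 19.6 pos [520.7 273.2 100.2] yaw -16.67 F [-0.08 -0.25 -5.89] open 43.4 j [-1.33  0.51  0.99  1.83 -0.48  1.07 -0.45]
shift [-0.0022  0.0008 -0.1197] turn [-0.001   0.0015 -0.0013]
```

The second weight reads 5.5 N against 2.6 N for the first, so I keep this one. Lift, then carry it over the blank: TCP z ≈ 180 puts its underside at about 145.

>>> move_arm(rows="0 0 0 -0.02 0 0 0;0 0 0 -0.05 0 0 0;0 0 0 -0.08 0 0 0;0 0 0 -0.08 0 0 0;0 0 0 -0.08 0 0 0")

```text
t: 20.1
tcp_pos: [520.7, 273.5, 179.9]
tcp_rot: [0.802, 0.597, -0.001, -0.0]
contact_force: [0.0, -0.1, -5.4]
opening: 43.4
```

```bash
python3 -c "
from h import *
go([554.9,-255,180],-16.6)"
```

```text
t 20.1 pos [520.7 273.5 179.9] yaw -16.66 F [ 0.01 -0.1  -5.41] open 43.4 j [-1.4   0.42  1.06  1.75 -0.39  1.21 -0.52]
shift [-0.4965  0.1842  0.    ] turn [-0.0012  0.0007 -0.001 ]
```

>>> move_arm(rows="0 -0.03 0.011 0 0 0 0;0 -0.07 0.026 0 0 0 0;0 -0.11 0.041 0 0 0 0;0 -0.15 0.056 0 0 0 0;0 -0.19 0.071 0 0 0 0;0 -0.23 0.085 0 0 0 0;0 -0.27 0.1 0 0 0 0;0 -0.31 0.115 0 0 0 0;0 -0.35 0.13 0 0 0 0;0 -0.38 0.141 0 0 0 0")

```text
t: 21.1
tcp_pos: [545.6, -133.8, 179.0]
tcp_rot: [0.803, 0.596, -0.002, -0.0]
contact_force: [0.4, -0.3, -4.3]
opening: 42.8
```

```bash
python3 -c "
from h import *
go([554.9,-255,180],-16.6)"
```

```text
t 21.1 pos [ 545.6 -133.8  179. ] yaw -16.78 F [ 0.37 -0.25 -4.34] open 42.8 j [-0.76  0.37  1.13  1.82 -0.35  1.19  0.19]
shift [-0.1133  0.0439 -0.0008] turn [-0.0029  0.0026 -0.0031]
```

>>> move_arm(rows="0 -0.03 0.011 0 0 0 0;0 -0.06 0.022 0 0 0 0;0 -0.085 0.032 0 0 0 0;0 -0.105 0.039 0 0 0 0;0 -0.1165 0.0432 0 0 0 0;0 -0.1165 0.0432 0 0 0 0;0 -0.1165 0.0432 0 0 0 0;0 -0.1165 0.0432 0 0 0 0;0 -0.1165 0.0432 0 0 0 0")

```text
t: 22.0
tcp_pos: [555.0, -254.0, 180.4]
tcp_rot: [0.802, 0.598, -0.001, -0.0]
contact_force: [-0.3, -0.2, -4.6]
opening: 43.3
```

```bash
python3 - <<'E'
from h import *
weigh(6); go([554.9,-255,180],-16.6)
d=cam("top"); hsv=cv2.cvtColor(d["frame"],cv2.COLOR_RGB2HSV); g=((hsv[...,1]<60)&(hsv[...,2]>90)).astype(np.uint8)*255
m=np.zeros_like(g); m[218:255,205:280]=g[218:255,205:280]
for c in sorted(cv2.findContours(m,0,2)[0],key=cv2.contourArea)[::-1][:2]: print("weight in tray",cv2.contourArea(c),cv2.minAreaRect(ray(d,c[:,0],60)[:,:2].astype(np.float32)))
# held weight / bar ends in scene view
s=cam("scene"); e=np.array([np.cos(np.radians(73.4)),np.sin(np.radians(73.4))])*95
P=[[554.9+k*e[0]*.93,-255+k*e[1]*.93,65] for k in(-1,1)]; uv=proj(s,P).round().astype(int); print(uv,[s["frame"][v,u] for u,v in uv])
b=proj(s,[[554.9,-255,145],[554.9,-255,197],[554.9,-255,65]]); print("weight bottom/shoulder/bar px",b)
u=int(b[0,0]); print("col",[(v,s["frame"][v,u].tolist()) for v in range(int(b[1,1])-6,int(b[2,1])+8,3)])
E
```

```text
F mean [-0.5   0.23 -5.65] sd [0.79 0.47 0.47]
t 22.3 pos [ 554.9 -254.9  180.9] yaw -16.65 F [-0.85 -0.01 -5.43] open 43.4 j [-0.45  0.48  1.06  1.7  -0.44  1.23  0.43]
shift [-0.0001 -0.      0.0009] turn [-0.0009  0.0015 -0.0009]
weight in tray 176.5 ((526.497802734375, 156.85145568847656), (42.954376220703125, 43.15187454223633), 89.72917175292969)
[[401 332]
 [361 256]] [array([64, 50, 40], dtype=uint8), array([57, 46, 37], dtype=uint8)]
weight bottom/shoulder/bar px [[384.21157185 262.83423856]
 [387.89315619 242.26575721]
 [379.23017478 290.66458643]]
col [(236, [41, 35, 32]), (239, [56, 49, 46]), (242, [87, 83, 78]), (245, [88, 83, 78]), (248, [88, 84, 79]), (251, [93, 89, 86]), (254, [85, 81, 77]), (257, [90, 86, 82]), (260, [92, 88, 83]), (263, [91, 88, 82]), (266, [93, 88, 84]), (269, [86, 80, 75]), (272, [107, 91, 77]), (275, [124, 99, 74]), (278, [152, 125, 92]), (281, [200, 169, 123]), (284, [156, 128, 92]), (287, [77, 61, 44]), (290, [62, 49, 36]), (293, [64, 49, 37]), (296, [59, 45, 34])]
```

The checks agree: the lighter weight stands upright in the tray, the blank is dark at both expected ends, and the held weight's lower edge is where it should be. Handing in.

```bash
python3 -c "
from h import *
print(ctrl.hand_in()); go([554.9,-255,180],-16.6)"
```

```text
the job is handed in; nothing more can be done
None
the job is handed in; nothing more can be done
```

The job is handed in at about 22 s: the blank is on the rods, and the arm is holding the heavier weight over the middle of it.

- **Blank:** I set it down on both rods and released it after feeling about 10 N of contact. A camera view afterwards showed overhangs of about 33 and 31 px, and it was centred sideways.
- **Weights:** I lifted each about 5–6 cm while the other stood in the tray. The one nearer the stand read about 2.6 N, and I set it back in its pocket. The other read about 5.5 N, and I kept it.
- **Final hold:** the TCP is at (555, −255, 181) mm, within 1 mm of the target. That puts the weight's underside roughly 8 cm above the blank. The last force reading was about 5.6 N, steady, which is just the weight's own load.
- **Last picture checks (by pixel values only, as all 12 views were used):** the lighter weight shows as a 43 × 43 mm round in its tray place, so it is upright. The blank shows dark at both expected ends. I did not check the bystanders again at the end.

Nothing failed. The one disagreement was that the wrist and top cameras differed by up to about 4–7 mm on the blank and weight positions. I used values in between, and every grasp held.

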